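# Turn the spice carousel to the salt

### The job

Bring the salt shaker to the front of the spice carousel: push the finger grips on the tray's rim round with a fingertip, as often as it takes, until the tray rests in its click-stop with the salt shaker straight behind the brass pointer. Turn it steadily and keep off the jars and the mill riding on it: they stay untouched, upright and in their places, and everything else on the worktop stays where it is.

Things in the scene. Friction and masses are not known exactly. Their poses are not given: they have to be found in the camera images.
- carousel_base: The fixed steel foot of the spice carousel. Its origin lies on the worktop, on the axis of rotation; z up. The carousel's front is the foot's own -x side, towards the cook, turned up to 40 degrees to either side from episode to episode. There a flat steel tongue (26 mm wide, 8 mm high) runs out under the tray and ends in the brass pointer.
- pointer (a point): Top of the brass pointer at the carousel's front: a small upright brass block (10 x 26 mm, 26 mm high), its centre 163 mm from the axis. It is fixed and stands clear outside the grips' sweep.
- tray (a joint): How far the tray has been turned since the start, rad, anticlockwise from above; it turns either way, well over a full turn. A sprung roller below clicks every 72 degrees, each time that one of the five places is straight behind the pointer; it draws the tray in from about 6 degrees either side. Passing one takes about 1.5 N at the rim, else under 0.6 N. Just past a click it springs on about 12 degrees. It starts anywhere between.
- tray_middle (a point): Centre of the round bamboo tray's top, 32 mm above the worktop, on the axis. The disc has a radius of 130 mm; underside 16 mm up; cork mat on top. A low wooden hub cap (46 mm across, 54 mm above the worktop) sits here; low dividers (48 mm above the worktop) part five places. Pushed along the rim at 0.1 m/s between clicks, the tray hardly runs on.
- grip_0 (a point): Centre of one of the ten finger grips on the tray's rim: upright round wooden lobes, 24 mm across, centres 135 mm from the axis (outermost 147 mm), every 36 degrees, from 15 to 37 mm above the worktop, this point at 26 mm. The five listed stand at the dividers, the five others half-way between them. A fingertip reaches down to the worktop between two (61 mm free) to push a lobe sideways along the rim.
- grip_1 (a point): Centre of another finger grip, the next divider's anticlockwise (72 degrees on).
- grip_2 (a point): Centre of another finger grip, the next divider's anticlockwise (72 degrees on).
- grip_3 (a point): Centre of another finger grip, the next divider's anticlockwise (72 degrees on).
- grip_4 (a point): Centre of another finger grip, the next divider's anticlockwise (72 degrees on).
- salt_shaker: The salt shaker: clear glass with a grey-white domed perforated top, 44 mm across, 90 mm high; no other thing on the carousel has a grey top. Stands loose in one of the five places of the tray, midway between two dividers, about 66 mm from the axis. Origin: centre of its underside, 32 mm above the worktop.
- spice_a: Spice jar with a red lid and a brown-red label, 45 mm across, 106 mm high, loose in a place of the tray about 66 mm from the axis. Origin: centre of its underside.
- spice_b: Spice jar with a red lid and a green and white label, 45 mm across, 106 mm high, loose in a place of the tray. Origin: centre of its underside.
- pepper_mill: Dark wooden pepper mill, 58 mm across, 170 mm high, loose in a place of the tray about 66 mm from the axis, its outside 95 mm from the axis. Origin: centre of its underside.
- honey_jar: Honey jar with a red lid, 65 mm across, 100 mm high, loose in a place of the tray about 62 mm from the axis, its outside 95 mm from the axis. Origin: centre of its underside.
- tin_tomato: Bystander: food tin with a green label, 75 mm across, 110 mm high, on the worktop left of the carousel. Origin: centre of its underside.
- mug_tea: Bystander: white mug, 92 mm across (127 with its handle), 95 mm high, front left on the worktop. Origin: centre of its underside.
- timer: Bystander: red and white kitchen timer, 66 mm across, 51 mm high, right behind the carousel. Origin: centre of its underside.
- lemon: Bystander: a lemon, 75 x 58 mm, 55 mm high, lying to the right behind the carousel, near the timer. Origin: centre of its underside.
- matchbox: Bystander: yellow matchbox, 54 x 36 mm, 15 mm high, left behind the carousel. Origin: centre of its underside.
Not all that is in view belongs to the job. Of the things like the salt_shaker, leave any that is blue; of the rest the larger one is meant.

How it is judged:
At the end, for the whole second after the job is handed in: The salt shaker's centre is within 10 mm of the line from the carousel's axis to the brass pointer, on the pointer's side; the tray is at rest; all four jars and the mill stand upright in their places, 50 to 85 mm from the axis (y of salt_shaker in the frame of carousel_base between -0.01 and 0.01 m and x of salt_shaker in the frame of carousel_base below -0.045 m and horizontal distance between salt_shaker and carousel_base between 0.05 and 0.085 m and angle between each of salt_shaker, spice_a, spice_b, pepper_mill, honey_jar's own z axis and vertical below 0.1 rad and horizontal distance between spice_a and carousel_base between 0.05 and 0.085 m and horizontal distance between spice_b and carousel_base between 0.05 and 0.085 m and horizontal distance between pepper_mill and carousel_base between 0.05 and 0.085 m and horizontal distance between honey_jar and carousel_base between 0.05 and 0.085 m and velocity of joint tray between -0.05 and 0.05 rad/s); the robot touches nothing.
It fails at once if a jar or the mill on the tray is touched with the robot (over 1 N) (contact force between any of the fingers, the arm and salt_shaker above 1 N or contact force between any of the fingers, the arm and spice_a above 1 N or contact force between any of the fingers, the arm and spice_b above 1 N or contact force between any of the fingers, the arm and pepper_mill above 1 N or contact force between any of the fingers, the arm and honey_jar above 1 N).
It fails at once if a jar or the mill on the tray is lifted or falls off (over 15 mm up or down) (height (world z) of any of salt_shaker, spice_a, spice_b, pepper_mill, honey_jar above 0.047 m or height (world z) of any of salt_shaker, spice_a, spice_b, pepper_mill, honey_jar below 0.017 m).
It fails at once if a jar or the mill on the tray tips (over 20 degrees) (angle between any of salt_shaker, spice_a, spice_b, pepper_mill, honey_jar's own z axis and vertical above 0.35 rad).
It fails at once if the tray is flung round (over 2.5 rad/s) (velocity of joint tray above 2.5 rad/s or velocity of joint tray below -2.5 rad/s).
It fails at once if another thing on the worktop is moved (over 15 mm) (distance of any of tin_tomato, mug_tea, timer, lemon, matchbox from where it was at the start of the episode above 0.015 m).
It also fails if it takes over 70 s, if anything falls off the work surface, if the arm or the gripper's body presses on something with over 40 N, if the wrist force passes 120 N, or if a joint passes its speed limit or range.

### The arm

A 6-joint arm with a two-finger parallel gripper is mounted at the origin on a cart in front of the work surface, level with it; the furniture and walls round the work are solid. World frame = base frame: x ahead of the robot, y to its left, z up, the work surface at z = 0. Lengths are in m, angles in rad, forces in N, time in s.
With the tool pointing down it reaches from about 0.275 to 1 m from the base axis. Payload 8.4 kg.
Tool frame: the origin (TCP) lies between the finger pads; the fingertips stand bot.tcp_to_tips ahead of it and the grasp point (between the pads) lies 2 mm behind it (bot.tcp_to_tips is the distance from the TCP to the fingertips, in m); z points along the fingers, y is the line along which they close (so a half turn about z gives the same grasp; the last joint's range is limited). The gripper opens to 85 mm and grips with 20 to 120 N. Pads are 22 mm wide; open, the fingers measure 114 mm over their backs; the gripper's body (76 mm by 85 mm) begins 54 mm behind the grasp point. The pads swing forward as they close: fully open they stand 13 mm farther back than shut.
Start: joints at [-1.28, 0.353, 1.633, -0, 1.155, -0.002], TCP at [0.18, -0.598, 0.248] pointing down, gripper open.
Joint ranges: [-2.63, 2.63], [-0.92, 2.1], [0.06, 2.66], [-1.3, 4.44], [0, 2.69], [-3.02, 3.02]. Speed limits (rad/s): [2.22, 2.22, 2.79, 3.14, 3.14, 3.14].

### API

Orientations are given as a rotation vector (axis times angle).
In Python, from workcell import bot gives the robot as it stands.
- The arm moves only by the tool servo_tool, never from a script. Its argument "plan" is a list that holds one entry, the list of rows, each a list of 7 numbers: the shift along the world's x, y, z normalised to -1 to 1, where 1 is 0.025 m, then the turn, a rotation vector about the world's x, y, z normalised to -1 to 1, where 1 is 0.08 rad, then the closure, from 0 (fully open) to 1 (shut). In form: [[[tx, ty, tz, ax, ay, az, hand], ...]]. A call has 1 to 20 rows; each row shifts and turns the commanded pose from where the row before left it; what a row does not reach is not made up. A row lasts 1/10 s, in which the tool goes at most 50 mm and 8.59 degrees, less where a joint would pass 70% of its speed; a pose out of reach is approached as far as the arm can. A call with a number of a shift or a turn outside -1 to 1 is refused whole. A call with a gripper value outside its range is refused whole. The fingers move at their own pace and stop on an object; the grip force is fixed at half the most. Time passes only in rows, so rows that do not move let the fingers close. It gives the time, the measured TCP pose, the force, the opening and the grip force at its end, in the units of the state.
- bot.get_state(): the state, without advancing time (a new reading comes with each control period).
- bot.capture(name): name is "scene" or "top" or "wrist"; returns a dict with "color" (400x640x3 uint8, red, green, blue), "fx", "fy", "cx", "cy" (pixels), "rvec" (rotation vector, rad) and "tvec" (3), from world to camera coordinates, as OpenCV has them. Camera axes: x right, y down, z forward; pixel columns grow to the right and rows downward; lengths in m; the calibration is good to about 2 mm. A picture is of the moment at which its call begins. There is no depth.
- bot.hand_in(): hands the job in; it is judged then, once.
Trained networks look in the newest picture that a camera, given by its name, has taken for a name from the list of things; names that differ only in an ending like _2 or _b are one class to them, and where a whole thing is asked for, a point or a joint stands for the part that bears it (a point fixed in the world has none). Each returns a list of dicts, best first, with "confidence" (0 to 1); they miss things now and then, are a little off and sometimes report something else, mostly with a low value. They report only what shows in the picture. A call takes as long as a camera call. They do not tell look-alikes from the thing itself.
- bot.search_frame(camera, thing): "xyz" ([x, y, z] in m, in world coordinates, good to about 4 mm: the middle of the surface that is visible of it).
- bot.trace(camera, thing): "pixels" (400x640 bool, what is visible of it).
- bot.pinpoint(camera, thing): "xyz" ([x, y, z] in m, in world coordinates, good to about 4 mm: a listed point, or the origin of a listed thing).
The state is a dict: "clock": time; "joint_pos": joint angles; "dq": joint speeds; "tau": joint torques, N m; "position": TCP position; "eef_rot": TCP orientation; "force": force on the tool from outside, world axes, zero at the start; "torque": the same for the moment, N m; "gripper_width": finger opening in m; "grip_force": force on a finger pad.
Only numpy, scipy, OpenCV 4.12 (cv2) and the standard library are available. Lean on these libraries where they do the work, as an engineer would, in place of code of your own. Each camera call takes 0.05 s, during which the arm holds its last target. There are 200 camera calls.

## Working session

There is one attempt and no reset: what is moved stays moved. The work goes in short steps, Python scripts to look and compute and a tool call to move; the robot and the scene stay as the last step left them, time stands still between calls to the robot, and variables do not carry over. Pictures are saved under pics/ and viewed, at most 10 in all, crops included, and the job is handed in when it is done.

Besides the shell and the picture viewer there is one more tool, called after "Call:" as a command line: name --argument value ..., lists and objects as JSON in quotes. servo_tool: Moves the arm, as the interface text tells. Scaled input: -1 to 1 covers 0.025 m each way for a shift and 0.08 rad each way for a turn. Its arguments: {"type":"object","properties":{"plan":{"type":"array","items":{"type":"array","items":{"type":"array","items":{"type":"number"}}}}},"required":["plan"]}

```bash
mkdir -p pics; python3 - <<'E'
from workcell import bot
import cv2,numpy as np
for c in ("top","scene"):
    im=bot.capture(c); cv2.imwrite(f"pics/{c}0.png",cv2.cvtColor(im["color"],cv2.COLOR_RGB2BGR))
    for t in ["carousel_base","pointer","tray_middle","grip_0","salt_shaker","spice_a","pepper_mill","honey_jar","tin_tomato","mug_tea","timer","lemon","matchbox"]:
        print(c,t,[(np.round(d["xyz"],3).tolist(),round(d["confidence"],2)) for d in bot.pinpoint(c,t)[:10]])
s=bot.get_state();print(s["clock"],s["eef_rot"],bot.tcp_to_tips)
E
```

```text
top carousel_base []
top pointer [([0.356, 0.221, 0.026], 0.56)]
top tray_middle [([0.644, 0.229, 0.03], 0.39), ([0.395, 0.275, 0.025], 0.29)]
top grip_0 [([0.391, 0.275, 0.023], 0.96), ([0.643, 0.225, 0.026], 0.82), ([0.573, 0.086, 0.026], 0.79), ([0.534, 0.345, 0.024], 0.65), ([0.42, 0.119, 0.026], 0.59)]
top salt_shaker [([0.485, 0.268, 0.033], 0.61), ([0.261, 0.327, -0.001], 0.61), ([0.5, 0.144, 0.032], 0.57), ([0.456, -0.045, -0.001], 0.5)]
top spice_a [([0.561, 0.253, 0.031], 0.9), ([0.503, 0.146, 0.032], 0.73)]
top pepper_mill [([0.567, 0.178, 0.031], 0.94)]
top honey_jar []
top tin_tomato [([0.412, 0.45, -0.0], 0.66)]
top mug_tea [([0.309, 0.445, 0.002], 0.74)]
top timer [([0.699, -0.17, 0.003], 0.59), ([0.643, 0.228, 0.024], 0.44), ([0.485, 0.272, 0.032], 0.19)]
top lemon [([0.594, -0.193, 0.002], 0.57)]
top matchbox [([0.634, 0.411, -0.003], 0.61), ([0.307, 0.448, 0.001], 0.22)]
scene carousel_base []
scene pointer [([0.347, 0.224, 0.023], 0.62)]
scene tray_middle [([0.516, 0.208, 0.034], 0.74)]
scene grip_0 [([0.42, 0.113, 0.026], 0.92), ([0.536, 0.34, 0.028], 0.88), ([0.399, 0.27, 0.026], 0.86), ([0.647, 0.225, 0.024], 0.77), ([0.569, 0.092, 0.028], 0.65)]
scene salt_shaker [([0.262, 0.326, -0.002], 0.68), ([0.454, -0.048, -0.001], 0.65)]
scene spice_a [([0.565, 0.253, 0.033], 0.77), ([0.505, 0.139, 0.032], 0.77)]
scene pepper_mill [([0.572, 0.175, 0.032], 0.84)]
scene honey_jar [([0.452, 0.199, 0.032], 0.71)]
scene tin_tomato [([0.412, 0.45, 0.002], 0.7), ([0.633, 0.413, -0.004], 0.5)]
scene mug_tea [([0.312, 0.442, 0.0], 0.57), ([0.45, 0.194, 0.032], 0.44)]
scene timer [([0.706, -0.175, 0.002], 0.92), ([0.591, -0.192, 0.002], 0.45)]
scene lemon [([0.59, -0.191, 0.0], 0.57), ([0.418, 0.114, 0.025], 0.34), ([0.536, 0.34, 0.029], 0.17)]
scene matchbox [([0.632, 0.414, -0.005], 0.51), ([0.568, 0.176, 0.03], 0.21)]
1.4 [-3.10793009e+00 -4.58270529e-01  3.42154103e-05] 0.017
```

View pics/top0.png

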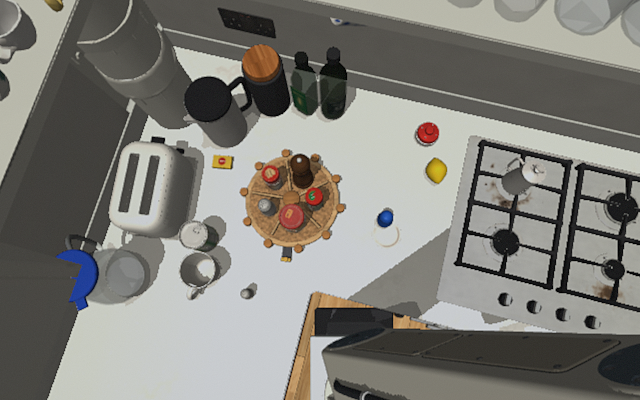

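View pics/scene0.png

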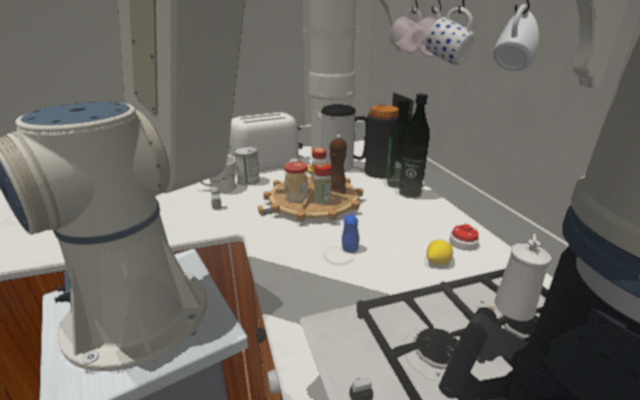

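The salt shaker is the grey top in the top view at about (265,206), roughly (0.485, 0.268). The small look-alike is at about (248,292) and the blue one at about (385,217).

The grips give the axis as about (0.513, 0.209). The grips stand at 8.5°+72°k, the pointer at about 175° and the salt at about 116.5°. So the tray needs +58° anticlockwise, with no click to pass on the way. I'll push the lobe at 224.5° with closed fingers, tilted outward.

Call:
servo_tool --plan '[[[0.27,1,0.2,0,0,0,1],[0.27,1,0.2,0,0,0,1],[0.27,1,0.2,0,0,0,1],[0.27,1,0.2,0,0,0,1],[0.27,1,0.2,0,0,0,1],[0.27,1,0.2,0,0,0,1],[0.27,1,0.2,0,0,0,1],[0.27,1,0.2,0,0,0,1],[0.27,1,0,0,0,0,1],[0.27,1,0,0,0,0,1],[0.27,1,0,0,0,0,1],[0.27,1,0,0,0,0,1],[0.27,1,0,0,0,0,1],[0.27,1,0,0,0,0,1],[0.27,1,0,0,0,0,1],[0.27,1,0,0,0,0,1],[0.27,1,0,0,0,0,1],[0.27,1,0,0,0,0,1],[0.27,1,0,0,0,0,1],[0.27,1,0,0,0,0,1]]]'

```text
clock: 3.4
position: [0.3156, -0.0974, 0.2885]
eef_rot: [3.108, 0.458, 0.001]
force: [0.5, -0.2, 0.4]
gripper_width: -0.0001
grip_force: 0.0
```

Call:
servo_tool --plan '[[[0.25,0.96,0,0,0,0.7,1],[0.25,0.96,0,0,0,0.7,1],[0.25,0.96,0,0,0,0.7,1],[0.25,0.96,0,0.42,-0.84,0,1],[0.25,0.96,0,0.42,-0.84,0,1],[0.25,0.96,0,0.42,-0.84,0,1],[0.25,0.96,0,0.42,-0.84,0,1],[0.25,0.96,0,0,0,0,1],[0.25,0.96,0,0,0,0,1],[0.25,0.96,0,0,0,0,1],[0,0,0,0,0,0,1],[0,0,0,0,0,0,1]]]'

```text
clock: 4.6
position: [0.3776, 0.1419, 0.2882]
eef_rot: [-2.959, -0.697, -0.447]
force: [-0.0, -0.9, -0.6]
gripper_width: -0.0003
grip_force: 0.0
```

```bash
cat > h.py <<'E'
from workcell import bot
import cv2,numpy as np
from scipy.spatial.transform import Rotation as R
def look(cams=("top","scene","wrist"),save=None):
    P=[]
    for c in cams:
        im=bot.capture(c)
        if save and c==save[0]: cv2.imwrite(save[1],cv2.cvtColor(im["color"],cv2.COLOR_RGB2BGR))
        for t in ["grip_0","pointer","salt_shaker"]:
            for d in bot.pinpoint(c,t)[:8]:
                p=d["xyz"]-np.array([.5132,.2088,0]); r=np.hypot(p[0],p[1]); 
                if r<.2: print(c,t,np.round(d["xyz"],3),"r %.3f ang %.1f conf %.2f"%(r,np.degrees(np.arctan2(p[1],p[0]))%360,d["confidence"]))
    s=bot.get_state(); M=R.from_rotvec(s["eef_rot"]).as_matrix()
    print(s["clock"],"tcp",np.round(s["position"],4),"tips",np.round(np.array(s["position"])+bot.tcp_to_tips*M[:,2],4),"F",np.round(s["force"],1),s["gripper_width"]);print(np.round(M,3),np.round(s["joint_pos"],2))
E
python3 -c "
from h import *
look(save=('wrist','pics/w1.png'))"
```

```text
top grip_0 [0.536 0.344 0.021] r 0.137 ang 80.4 conf 0.89
top grip_0 [0.42  0.119 0.025] r 0.129 ang 223.9 conf 0.88
top grip_0 [0.395 0.274 0.022] r 0.135 ang 151.0 conf 0.82
top grip_0 [0.574 0.088 0.028] r 0.135 ang 296.8 conf 0.64
top grip_0 [0.643 0.226 0.027] r 0.131 ang 7.4 conf 0.60
top pointer [0.354 0.225 0.026] r 0.160 ang 174.1 conf 0.47
top salt_shaker [0.483 0.27  0.031] r 0.068 ang 115.8 conf 0.54
scene grip_0 [0.645 0.226 0.024] r 0.133 ang 7.4 conf 0.92
scene grip_0 [0.42  0.117 0.028] r 0.131 ang 224.3 conf 0.80
scene grip_0 [0.397 0.272 0.021] r 0.133 ang 151.4 conf 0.72
scene grip_0 [0.57  0.088 0.028] r 0.134 ang 295.3 conf 0.65
scene grip_0 [0.539 0.341 0.026] r 0.135 ang 78.8 conf 0.60
scene grip_0 [0.572 0.181 0.029] r 0.065 ang 334.9 conf 0.24
scene pointer [0.348 0.223 0.024] r 0.166 ang 175.0 conf 0.67
scene pointer [0.516 0.207 0.038] r 0.004 ang 325.5 conf 0.57
wrist grip_0 [0.417 0.115 0.026] r 0.134 ang 224.4 conf 0.87
wrist grip_0 [0.574 0.085 0.025] r 0.138 ang 296.0 conf 0.75
wrist grip_0 [0.394 0.274 0.027] r 0.136 ang 151.4 conf 0.63
wrist grip_0 [0.539 0.339 0.029] r 0.133 ang 78.7 conf 0.60
wrist grip_0 [0.646 0.226 0.022] r 0.134 ang 7.2 conf 0.59
wrist pointer [0.348 0.221 0.028] r 0.166 ang 175.8 conf 0.79
wrist salt_shaker [0.483 0.268 0.031] r 0.067 ang 117.1 conf 0.85
5.2 tcp [0.3779 0.1415 0.2883] tips [0.3824 0.1437 0.2721] F [0.4 0.2 0.1] -0.00019879392871528697
[[ 0.856  0.445  0.265]
 [ 0.424 -0.896  0.132]
 [ 0.296 -0.001 -0.955]] [ 0.32 -0.22  2.2   0.06  0.87  1.4 ]
```

View pics/w1.png

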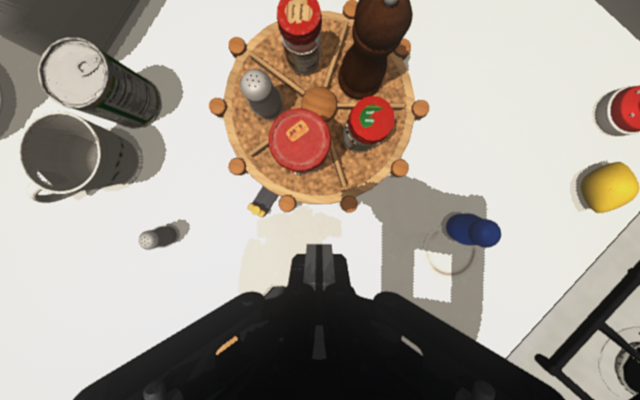

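The wrist view confirms the layout: salt on the tray at about (260,92), pointer at (258,207), and the gap between lobes at (289,203) and (348,203) straight ahead of the fingers. I'll go down into it.

Call:
servo_tool --plan '[[[0,0,-1,0,0,0,1],[0,0,-1,0,0,0,1],[0,0,-1,0,0,0,1],[0,0,-1,0,0,0,1],[0,0,-1,0,0,0,1],[0,0,-1,0,0,0,1],[0,0,-1,0,0,0,1],[0,0,-0.8,0,0,0,1],[0,0,-0.6,0,0,0,1],[0,0,-0.6,0,0,0,1],[0,0,-0.6,0,0,0,1],[0,0,-0.4,0,0,0,1],[0,0,-0.3,0,0,0,1],[0,0,0,0,0,0,1],[0,0,0,0,0,0,1]]]'

```text
clock: 6.7
position: [0.378, 0.1416, 0.0308]
eef_rot: [-2.959, -0.694, -0.447]
force: [0.5, 0.2, 0.1]
gripper_width: -0.0001
grip_force: 0.0
```

```bash
python3 -c "
from h import *
look(save=('wrist','pics/w2.png'))
import numpy as np
c=np.array([.5132,.2088]);a=np.radians(206.5+4*np.arange(17));p=c+.151*np.c_[np.cos(a),np.sin(a)]
print(np.round(np.diff(p,axis=0)/.025,2).tolist())"
```

```text
top grip_0 [0.418 0.118 0.022] r 0.132 ang 223.4 conf 0.89
top grip_0 [0.396 0.275 0.026] r 0.134 ang 150.4 conf 0.85
top grip_0 [0.574 0.087 0.023] r 0.137 ang 296.6 conf 0.77
top grip_0 [0.644 0.226 0.026] r 0.132 ang 7.5 conf 0.76
top grip_0 [0.535 0.341 0.02 ] r 0.134 ang 80.8 conf 0.71
top pointer [0.352 0.223 0.025] r 0.161 ang 175.0 conf 0.51
top salt_shaker [0.484 0.27  0.028] r 0.067 ang 115.5 conf 0.58
scene grip_0 [0.538 0.341 0.027] r 0.135 ang 79.3 conf 0.82
scene grip_0 [0.419 0.113 0.025] r 0.134 ang 225.7 conf 0.72
scene grip_0 [0.646 0.225 0.022] r 0.134 ang 7.1 conf 0.60
scene grip_0 [0.571 0.09  0.025] r 0.132 ang 296.0 conf 0.60
scene pointer [0.35  0.225 0.026] r 0.164 ang 174.3 conf 0.51
wrist grip_0 [0.417 0.117 0.024] r 0.133 ang 223.6 conf 0.71
wrist grip_0 [0.395 0.274 0.027] r 0.135 ang 151.4 conf 0.59
wrist pointer [0.348 0.222 0.028] r 0.165 ang 175.4 conf 0.78
wrist pointer [0.502 0.143 0.034] r 0.067 ang 260.5 conf 0.28
7.3 tcp [0.3779 0.1416 0.0308] tips [0.3824 0.1439 0.0146] F [0.4 0.9 0.5] -1.8994469684153496e-05
[[ 0.856  0.445  0.265]
 [ 0.425 -0.896  0.132]
 [ 0.296 -0.001 -0.955]] [0.32 0.35 2.45 0.75 0.06 0.69]
[[0.2, -0.37], [0.23, -0.36], [0.25, -0.34], [0.27, -0.32], [0.3, -0.3], [0.32, -0.28], [0.33, -0.26], [0.35, -0.23], [0.37, -0.21], [0.38, -0.18], [0.39, -0.15], [0.4, -0.13], [0.41, -0.1], [0.42, -0.07], [0.42, -0.04], [0.42, -0.01]]
```

View pics/w2.png

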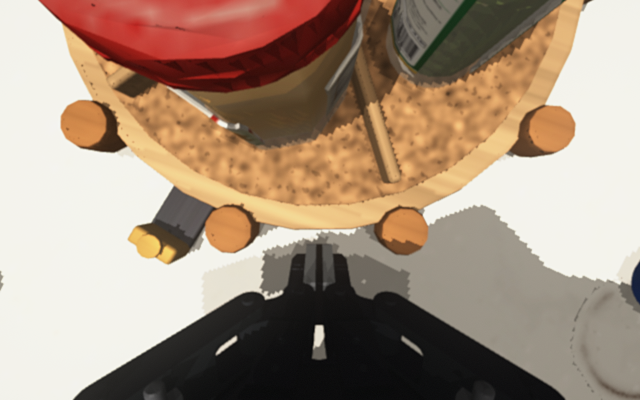

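The fingers stand between the two lobes at (230,228) and (402,230). Joint 5 is near its limit, so I'll halve the tilt and move in about 3 mm, then check before sweeping.

Call:
servo_tool --plan '[[[0.04,0.02,0,-0.42,0.84,0,1],[0.08,0.04,0,-0.42,0.84,0,1],[0,0,0,0,0,0,1]]]'

```text
clock: 7.6
position: [0.3798, 0.1507, 0.0312]
eef_rot: [-2.965, -0.704, -0.339]
force: [-0.2, -0.5, -1.0]
gripper_width: 0.0001
grip_force: 0.0
```

```bash
python3 -c "
from h import *
look(cams=())"
```

```text
7.6 tcp [0.3798 0.1507 0.0312] tips [0.3831 0.1528 0.0146] F [-0.2 -0.5 -1. ] 0.00011253625089280414
[[ 0.87   0.452  0.196]
 [ 0.435 -0.892  0.124]
 [ 0.231 -0.022 -0.973]] [0.33 0.36 2.39 0.31 0.18 1.14]
```

Call:
servo_tool --plan '[[[0,0,0,0,0,0,1],[0,0,0,0,0,0,1],[0,0,0,0,0,0,1]]]'

```text
clock: 7.9
position: [0.3776, 0.1502, 0.0306]
eef_rot: [-2.964, -0.702, -0.337]
force: [0.5, 0.2, 0.7]
gripper_width: -0.0004
grip_force: 0.0
```

```bash
python3 -c "
from h import *
look(cams=())"
```

```text
7.9 tcp [0.3776 0.1502 0.0306] tips [0.3809 0.1523 0.0141] F [0.5 0.2 0.7] -0.00044625901227013154
[[ 0.871  0.451  0.195]
 [ 0.434 -0.892  0.125]
 [ 0.23  -0.024 -0.973]] [0.33 0.36 2.39 0.32 0.17 1.13]
```

Call:
servo_tool --plan '[[[0,0,0,-0.3,0.6,0,1],[0,0,0,-0.3,0.6,0,1],[0,0,0,0,0,0,1],[0,0,0,0,0,0,1]]]'

```text
clock: 8.3
position: [0.378, 0.1505, 0.0306]
eef_rot: [-3.001, -0.709, -0.181]
force: [0.2, 0.6, 0.1]
gripper_width: -0.0001
grip_force: 0.0
```

```bash
python3 -c "
from h import *
look(cams=())
p=bot.get_state()['position']
c=np.array([.5132,.2088]);d=p[:2]-c;a0=np.arctan2(d[1],d[0]);r0=np.hypot(*d);print(np.degrees(a0)%360,r0)
a=a0+np.radians(4*np.arange(18));r=np.clip(r0+np.arange(18)*np.sign(.147-r0)*.001,min(r0,.147),max(r0,.147));q=c+r[:,None]*np.c_[np.cos(a),np.sin(a)]
print(np.round(np.diff(q,axis=0)/.025,2).tolist())"
```

```text
8.3 tcp [0.378  0.1505 0.0306] tips [0.3797 0.1518 0.0138] F [0.2 0.6 0.1] -0.00013838929924364776
[[ 0.888  0.449  0.101]
 [ 0.443 -0.893  0.078]
 [ 0.126 -0.025 -0.992]] [0.34 0.37 2.32 0.12 0.33 1.34]
203.33508270114066 0.14725187708633591
[[0.18, -0.37], [0.2, -0.36], [0.23, -0.34], [0.25, -0.33], [0.27, -0.31], [0.29, -0.29], [0.31, -0.27], [0.33, -0.25], [0.35, -0.22], [0.36, -0.2], [0.37, -0.17], [0.38, -0.14], [0.39, -0.12], [0.4, -0.09], [0.41, -0.06], [0.41, -0.03], [0.41, -0.0]]
```

Call:
servo_tool --plan '[[[0.18,-0.37,0,0,0,0.87,1],[0.2,-0.36,0,0,0,0.87,1],[0.23,-0.34,0,0,0,0.87,1],[0.25,-0.33,0,0,0,0.87,1],[0.27,-0.31,0,0,0,0.87,1],[0.29,-0.29,0,0,0,0.87,1],[0.31,-0.27,0,0,0,0.87,1],[0.33,-0.25,0,0,0,0.87,1],[0.35,-0.22,0,0,0,0.87,1],[0,0,0,0,0,0,1],[0,0,0,0,0,0,1]]]'

```text
clock: 9.4
position: [0.4377, 0.0818, 0.0305]
eef_rot: [-2.612, -1.579, -0.144]
force: [0.1, 0.1, 0.5]
gripper_width: 0.0005
grip_force: 0.0
```

```bash
python3 -c "
from h import *
look()
p=bot.get_state()['position']
c=np.array([.5132,.2088]);d=p[:2]-c;a0=np.arctan2(d[1],d[0]);r0=np.hypot(*d);print(np.degrees(a0)%360,r0)"
```

```text
top grip_0 [0.474 0.342 0.019] r 0.139 ang 106.3 conf 0.80
top grip_0 [0.62  0.287 0.026] r 0.133 ang 36.2 conf 0.78
top grip_0 [0.472 0.086 0.025] r 0.130 ang 251.6 conf 0.76
top grip_0 [0.621 0.125 0.028] r 0.137 ang 322.2 conf 0.66
top grip_0 [0.38  0.214 0.024] r 0.134 ang 177.8 conf 0.58
top grip_0 [0.579 0.211 0.032] r 0.066 ang 1.6 conf 0.22
top pointer [0.355 0.222 0.026] r 0.159 ang 175.1 conf 0.65
top salt_shaker [0.46  0.253 0.031] r 0.070 ang 140.2 conf 0.72
scene grip_0 [0.382 0.21  0.021] r 0.131 ang 179.6 conf 0.93
scene grip_0 [0.472 0.339 0.029] r 0.136 ang 107.5 conf 0.58
scene grip_0 [0.471 0.082 0.027] r 0.134 ang 251.7 conf 0.58
scene grip_0 [0.618 0.128 0.028] r 0.132 ang 322.1 conf 0.56
scene pointer [0.349 0.227 0.027] r 0.165 ang 173.8 conf 0.43
scene salt_shaker [0.461 0.248 0.034] r 0.065 ang 143.1 conf 0.52
wrist grip_0 [0.47  0.084 0.03 ] r 0.132 ang 250.8 conf 0.74
10.0 tcp [0.4385 0.0819 0.0308] tips [0.4391 0.0839 0.0139] F [-0.   0.4  0.9] 8.043962707633459e-05
[[ 0.46   0.887  0.036]
 [ 0.879 -0.461  0.121]
 [ 0.125 -0.024 -0.992]] [0.1  0.42 2.2  0.25 0.49 0.35]
239.51697231346805 0.1473043696699991
```

Pushing works: the lobe is about 11.5° ahead of the finger and about 31° remain. I'll push another 28° and let the detent take it in.

Call:
servo_tool --plan '[[[0.36,-0.2,0,0,0,0.87,1],[0.37,-0.17,0,0,0,0.87,1],[0.38,-0.14,0,0,0,0.87,1],[0.39,-0.12,0,0,0,0.87,1],[0.4,-0.09,0,0,0,0.87,1],[0.41,-0.06,0,0,0,0.87,1],[0.41,-0.03,0,0,0,0.87,1],[0,0,0,0,0,0,1],[0,0,0,0,0,0,1],[0,0,0,0,0,0,1]]]'

```text
clock: 11.0
position: [0.5057, 0.0617, 0.0306]
eef_rot: [-2.14, -2.151, -0.107]
force: [0.5, -0.2, 0.2]
gripper_width: 0.0002
grip_force: 0.0
```

```bash
python3 -c "
from h import *
look(save=('top','pics/t3.png'))
p=bot.get_state()['position']
c=np.array([.5132,.2088]);d=p[:2]-c;a0=np.arctan2(d[1],d[0]);r0=np.hypot(*d);print(np.degrees(a0)%360,r0)"
```

```text
top grip_0 [0.544 0.077 0.023] r 0.136 ang 283.2 conf 0.94
top grip_0 [0.648 0.195 0.026] r 0.136 ang 354.0 conf 0.92
top grip_0 [0.566 0.332 0.025] r 0.134 ang 66.5 conf 0.83
top grip_0 [0.412 0.302 0.024] r 0.138 ang 137.4 conf 0.74
top grip_0 [0.397 0.148 0.028] r 0.131 ang 207.8 conf 0.66
top salt_shaker [0.45  0.218 0.03 ] r 0.064 ang 172.0 conf 0.81
scene grip_0 [0.414 0.298 0.028] r 0.133 ang 138.3 conf 0.90
scene grip_0 [0.398 0.145 0.023] r 0.132 ang 208.9 conf 0.81
scene grip_0 [0.542 0.076 0.027] r 0.136 ang 282.3 conf 0.69
scene pointer [0.412 0.296 0.026] r 0.133 ang 139.3 conf 0.71
scene pointer [0.547 0.076 0.026] r 0.137 ang 284.5 conf 0.69
scene pointer [0.346 0.225 0.025] r 0.168 ang 174.4 conf 0.50
scene salt_shaker [0.446 0.219 0.033] r 0.068 ang 171.4 conf 0.75
wrist grip_0 [0.542 0.079 0.021] r 0.133 ang 282.6 conf 0.94
wrist salt_shaker [0.563 0.161 0.032] r 0.069 ang 315.9 conf 0.37
11.6 tcp [0.5064 0.0616 0.0308] tips [0.506  0.0637 0.0139] F [ 0.6  0.3 -0.3] 9.309692277803331e-05
[[-0.005  1.    -0.025]
 [ 0.992  0.008  0.124]
 [ 0.124 -0.024 -0.992]] [ 0.04  0.51  2.02  0.21  0.65 -0.14]
267.37439428211064 0.14738189579831565
```

The detent has drawn the tray on: the lobe is now 15° ahead of the finger, so there is no contact. I'll back out and lift.

Call:
servo_tool --plan '[[[-0.1,-0.3,0,0,0,0,1],[0,-0.5,0,0,0,0,1],[0,0,0.5,0,0,0,1],[0,0,1,0,0,0,1],[0,0,1,0,0,0,1],[0,0,1,0,0,0,1],[0,0,1,0,0,0,1],[0,0,1,0,0,0,1],[0,-0.5,1,0,0,0,1],[0,-1,1,0,0,0,1],[0,-1,1,0,0,0,1],[0,-1,0,0,0,0,1],[0,-1,0,0,0,0,1],[0,0,0,0,0,0,1],[0,0,0,0,0,0,1]]]'

```text
clock: 13.1
position: [0.5037, -0.0713, 0.2439]
eef_rot: [-2.141, -2.151, -0.108]
force: [0.2, -0.2, 0.6]
gripper_width: 0.0001
grip_force: 0.0
```

```bash
python3 -c "
from h import *
look(save=('top','pics/t4.png'))
im=cv2.imread('pics/t4.png')[130:280,200:360];cv2.imwrite('pics/t4c.png',cv2.resize(im,None,fx=5,fy=4*1.0,interpolation=cv2.INTER_CUBIC)[:600,:800])"
```

```text
top grip_0 [0.413 0.299 0.02 ] r 0.135 ang 138.0 conf 0.88
top grip_0 [0.65  0.194 0.028] r 0.138 ang 353.6 conf 0.88
top grip_0 [0.567 0.332 0.022] r 0.134 ang 66.5 conf 0.82
top grip_0 [0.544 0.08  0.023] r 0.132 ang 283.4 conf 0.64
top grip_0 [0.394 0.145 0.022] r 0.135 ang 208.3 conf 0.60
top grip_0 [0.561 0.166 0.032] r 0.064 ang 318.2 conf 0.17
top pointer [0.566 0.331 0.027] r 0.133 ang 66.9 conf 0.63
top pointer [0.355 0.221 0.027] r 0.159 ang 175.6 conf 0.58
top salt_shaker [0.447 0.218 0.033] r 0.067 ang 171.7 conf 0.74
top salt_shaker [0.542 0.076 0.021] r 0.136 ang 282.4 conf 0.37
scene grip_0 [0.414 0.297 0.025] r 0.133 ang 138.4 conf 0.91
scene grip_0 [0.545 0.076 0.027] r 0.137 ang 283.3 conf 0.78
scene grip_0 [0.396 0.14  0.024] r 0.136 ang 210.3 conf 0.62
scene grip_0 [0.644 0.193 0.027] r 0.132 ang 353.0 conf 0.56
scene pointer [0.347 0.222 0.024] r 0.167 ang 175.5 conf 0.58
scene salt_shaker [0.446 0.219 0.032] r 0.068 ang 171.7 conf 0.66
scene salt_shaker [0.505 0.275 0.032] r 0.067 ang 97.4 conf 0.22
wrist grip_0 [0.545 0.078 0.024] r 0.134 ang 283.7 conf 0.70
13.7 tcp [ 0.504  -0.0708  0.2432] tips [ 0.5036 -0.0687  0.2264] F [ 0.4  0.2 -0.2] 3.148776515165421e-05
[[-0.005  1.    -0.025]
 [ 0.992  0.008  0.124]
 [ 0.124 -0.024 -0.992]] [-0.22  0.2   1.86  0.13  1.14 -0.28]
```

View pics/t4c.png

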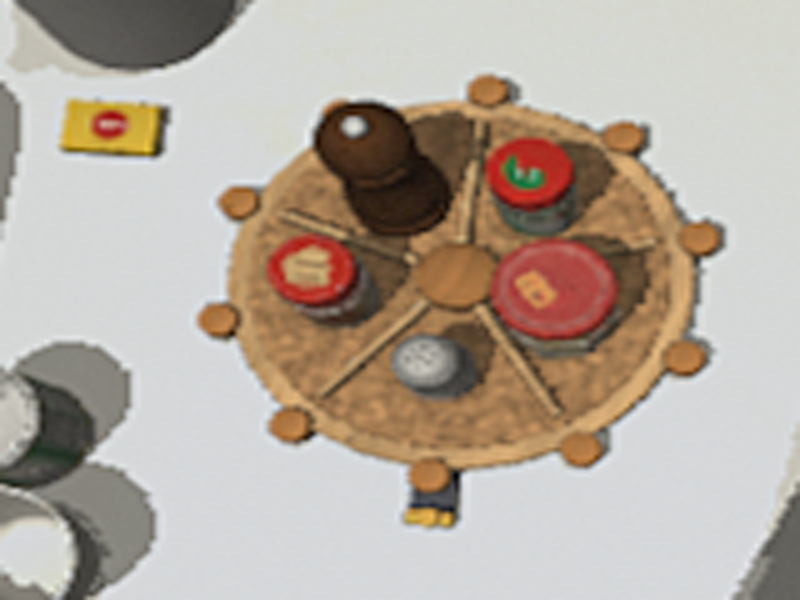

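The crop shows the salt's grey top at (428,362), the front lobe at (430,474) and the pointer at (430,515), all in line, and every jar upright. The salt measures about 171.7–174° against the pointer's 175°, an offset of at most 4 mm, so I'll hand in.

```bash
python3 -c "
from workcell import bot
print(bot.hand_in())"
```

```text
the job is handed in; nothing more can be done
None
```

The tray rests in its click-stop with the salt shaker behind the brass pointer, off the line by about 4 mm at most (10 mm allowed). In the last pictures the jars and mill stand upright in their places. I handed the job in at about 14 s; no verdict came back.

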